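# Move the funnel on and stopper the filled flask

### The job

The white flask that has the steel funnel standing in it has just been filled: move the funnel into the mouth of the other, identical flask, and then close the filled flask with the wooden stopper. Both must end upright and fully home, with their shoulders resting flat on the flask rims; set them in rather than dropping them. Leave both flasks standing where they are, and do not disturb the lemon, the timer and the tin.

Things in the scene. Friction and masses are not known exactly. Their poses are not given: they have to be found in the camera images.
- flask_a: white ceramic flask, loose, 0.7 kg, round: body 96 mm across up to 62 mm, sloping in to a straight neck 54 mm across from 92 to 120 mm high (the top). Open mouth of 41 mm clear bore, 6 mm wall. Origin: centre of underside, z up. This is the filled one: the funnel stands in it at the start, the stopper belongs in it at the end.
- flask_b: white ceramic flask, loose, 0.7 kg, round: body 96 mm across up to 62 mm, sloping in to a straight neck 54 mm across from 92 to 120 mm high (the top). Open mouth of 41 mm clear bore, 6 mm wall. Origin: centre of underside, z up. This is the empty one, open at the start; the funnel belongs in it at the end.
- flask_a_mouth (a point): centre of flask_a's mouth, level with its rim, 120 mm above the flask's underside
- flask_b_mouth (a point): centre of flask_b's mouth, level with its rim, 120 mm above the flask's underside
- funnel: steel funnel, 0.12 kg, round, 92 mm tall, hollow, 3 mm wall. From below: tapered spout 40 mm long, 29 mm across at the tip, 37 at the top; flat shoulder ring 54 mm across, 40 to 45 mm up, rests on the flask's rim; cone to 65 mm; upright collar 60 mm across, 65 to 92 mm up, to grip across its outside. Origin: centre of the spout's tip, z up. Starts fully home in flask_a
- funnel_shoulder (a point): on the funnel's axis, at the underside of its shoulder ring, 40 mm above the spout's tip; coincides with the flask's mouth centre when fully home
- stopper: pale wooden stopper, 0.08 kg, round, 84 mm tall. From below: tapered plug 34 mm long, 31 mm across at the foot, 38 at the top; flat shoulder disc 54 mm across, 34 to 42 mm up, rests on the flask's rim; cylindrical knob 34 mm across, 42 to 84 mm up. Starts upright on its plug on the worktop. Origin: centre of the plug's foot, z up
- stopper_shoulder (a point): on the stopper's axis, at the underside of its shoulder disc, 34 mm above the plug's foot; coincides with the flask's mouth centre when fully home
- lemon: bystander: yellow lemon, 78x60x58 mm, lying behind the flasks
- timer: bystander: round kitchen timer with black top, 68 mm across and 46 mm tall, behind the flasks
- tin: bystander: small food tin, 57 mm across and 72 mm tall, behind the flasks. Further back, from x = 0.73 m on, a tall shelf unit stands on the worktop right of y = 0.25 m: keep the arm in front of it
Mind the look-alikes: they are no part of the job. What is shaped like the stopper but blue is not meant.

How it is judged:
On the way:
1. the funnel is fully home in the mouth of the empty flask (horizontal distance between funnel_shoulder and flask_b_mouth below 0.005 m and distance between funnel_shoulder and flask_b_mouth below 0.006 m and angle between funnel_shoulder's own z axis and vertical below 0.09 rad), for 0.2 s.
At the end, for the whole second after the job is handed in: The funnel sits in flask_b and the stopper in flask_a, each with its shoulder point within 6 mm of the mouth's centre (5 mm sideways) and upright within 0.09 rad; both flasks upright within 0.09 rad; all four released and at rest (all of step 1 and horizontal distance between stopper_shoulder and flask_a_mouth below 0.005 m and distance between stopper_shoulder and flask_a_mouth below 0.006 m and angle between each of stopper_shoulder, flask_a, flask_b's own z axis and vertical below 0.09 rad and linear speed of each of funnel, stopper, flask_a, flask_b below 0.02 m/s); the robot touches nothing.
It fails at once if the filled flask is shifted by more than 40 mm or tipped (distance of flask_a from where it was at the start of the episode above 0.04 m or angle between flask_a's own z axis and vertical above 0.35 rad).
It fails at once if the empty flask is shifted by more than 40 mm or tipped (distance of flask_b from where it was at the start of the episode above 0.04 m or angle between flask_b's own z axis and vertical above 0.35 rad).
It fails at once if the funnel falls freely (no contact, faster than 0.5 m/s) (contact force between funnel and anything else below 0.01 N and linear speed of funnel above 0.5 m/s).
It fails at once if the stopper falls freely (no contact, faster than 0.5 m/s) (contact force between stopper and anything else below 0.01 N and linear speed of stopper above 0.5 m/s).
It fails at once if the lemon, the timer or the tin is moved more than 30 mm (distance of any of lemon, timer, tin from where it was at the start of the episode above 0.03 m).
It also fails if it takes over 72 s, if anything falls off the work surface, if the arm or the gripper's body presses on something with over 40 N, if the wrist force passes 120 N, or if a joint passes its speed limit or range.

### The arm

A 6-joint arm with a two-finger parallel gripper is mounted at the origin on a cart in front of the work surface, level with it; the furniture and walls round the work are solid. World frame = base frame: x ahead of the robot, y to its left, z up, the work surface at z = 0. Lengths are in m, angles in rad, forces in N, time in s.
With the tool pointing down it reaches from about 0.425 to 0.95 m from the base axis. Payload 3.5 kg.
Tool frame: the origin (TCP) lies on the centre line of the jaws, within the pads' length; the fingertips stand 11 mm ahead of it and the grasp point (between the pads) lies 8 mm behind it; z points along the fingers, y is the line along which they close (so a half turn about z gives the same grasp; the last joint's range is limited). The gripper opens to 85 mm and grips with 20 to 120 N. Pads are 22 mm wide; open, the fingers measure 114 mm over their backs; the gripper's body (76 mm by 85 mm) begins 54 mm behind the grasp point. The pads swing forward as they close: fully open they stand 13 mm farther back than shut.
Start: joints at [1.102, 0.286, 1.577, -0, 1.279, -0.15], TCP at [0.212, 0.641, 0.214] pointing down, gripper open.
Joint ranges: [-2.77, 2.77], [-0.9, 2.22], [0.21, 2.48], [-1.53, 4.67], [0.24, 2.81], [-2.84, 2.84]. Speed limits (rad/s): [2.79, 2.79, 3.14, 3.14, 3.14, 3.14].

### API

Orientations are given as a unit quaternion [w, x, y, z].
In Python, from rig import ctrl gives the robot as it stands.
- The arm moves only by the tool jog_arm, never from a script. Its argument "increments" is one flat list of numbers, 4 for each row, row after row: the shift along the tool's x, y, z as a fraction of full scale, then the turn about the tool's z as a fraction of full scale. A call has 1 to 20 rows; each row is the pose to reach, as a shift and turn from the pose commanded when the call began, along the tool's axes at that moment, turning the shorter way round; what a row does not reach only later rows make up. Full scale, the value 1, is 0.08 m for a shift and 180 degrees for a turn. A row lasts 1/8 s, in which the tool goes at most 62.5 mm and 10.7 degrees, less where a joint would pass 70% of its speed; a pose out of reach is approached as far as the arm can. A call with a number of a shift or a turn outside -1 to 1 is refused whole. A call with a gripper value outside its range is refused whole. "hand" is the opening, from 0 (shut) to 1 (fully open), set as the call begins (left out, the last holds). The fingers move at their own pace and stop on an object; "force" is the grip in N (left out, the last holds). Time passes only in rows, so rows that repeat a pose let the fingers close. It gives the time, the measured TCP pose, the force, the opening and the grip force at its end, in the units of the state.
- ctrl.state(): the state, without advancing time (a new reading comes with each control period).
- ctrl.snapshot(name): name is "side" or "top"; returns the picture (480x640x3 uint8, blue, green, red); there is no depth.
- ctrl.get_calibration(name): a dict with "fx", "fy", "cx", "cy" (pixels), "R" (3x3) and "t" (3): a world point X has camera coordinates R X + t. Camera axes: x right, y down, z forward; pixel columns grow to the right and rows downward; lengths in m; the calibration is good to about 2 mm. A picture is of the moment at which its call begins. get_calibration takes no time and is no camera call.
- ctrl.finish_job(): hands the job in; it is judged then, once.
The state is a dict: "t": time; "joint_positions": joint angles; "dq": joint speeds; "joint_torque": joint torques, N m; "eef_pos": TCP position; "ee_rot": TCP orientation; "contact_force": force on the tool from outside, world axes, zero at the start; "ft_torque": the same for the moment, N m; "opening": finger opening in m; "finger_force": force on a finger pad.
Only numpy, scipy, OpenCV 4.12 (cv2) and the standard library are available. Lean on these libraries where they do the work, as an engineer would, in place of code of your own. Each camera call takes 0.05 s, during which the arm holds its last target. There are 200 camera calls.

## Working session

There is one attempt and no reset: what is moved stays moved. The work goes in short steps, Python scripts to look and compute and a tool call to move; the robot and the scene stay as the last step left them, time stands still between calls to the robot, and variables do not carry over. Pictures are saved under pics/ and viewed, at most 10 in all, crops included, and the job is handed in when it is done.

Besides the shell and the picture viewer there is one more tool, called after "Call:" as name(argument=value, ...), one argument or row to a line, values as JSON. jog_arm: Moves the arm, as the interface text tells. Shift numbers are shares of 0.08 m and turn numbers shares of 180 degrees, none past 1 either way. Its arguments: {"type":"object","properties":{"increments":{"type":"array","items":{"type":"number"}},"hand":{"type":"number"},"force":{"type":"number"}},"required":["increments"]}

```bash
mkdir -p pics
python3 - <<'E'
from rig import ctrl
import cv2,numpy as np
for n in("side","top"):
    im=ctrl.snapshot(n); cv2.imwrite(f"pics/{n}0.png",im)
    c=ctrl.get_calibration(n); R=np.array(c["R"]);t=np.array(c["t"])
    print(n,c["fx"],c["fy"],c["cx"],c["cy"],R.round(3).tolist(),(-R.T@t).round(3))
s=ctrl.state();print(s["eef_pos"],s["ee_rot"],s["opening"],s["t"])
E
```

```text
side 447.66685891353285 447.66685891353285 320.28585304690915 247.3101172305205 [[0.975, -0.221, 0.013], [-0.147, -0.691, -0.708], [0.165, 0.688, -0.706]] [ 0.45  -0.371  0.686]
top 488.878813792778 488.878813792778 317.08693151457214 236.4950466331919 [[0.013, -1.0, -0.007], [-0.983, -0.011, -0.181], [0.181, 0.009, -0.984]] [0.422 0.232 0.942]
[0.21123841 0.6404127  0.21223643] [-3.31460367e-04  1.58712341e-01  9.87324241e-01 -1.06152605e-03] 0.08553697804018365 0.1
```

View pics/side0.png

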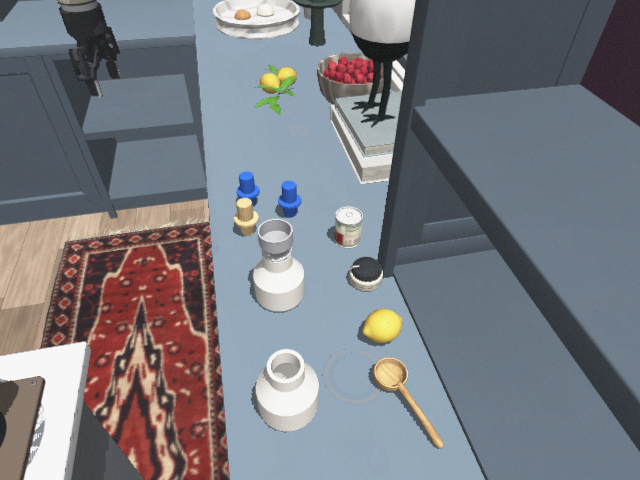

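View pics/top0.png

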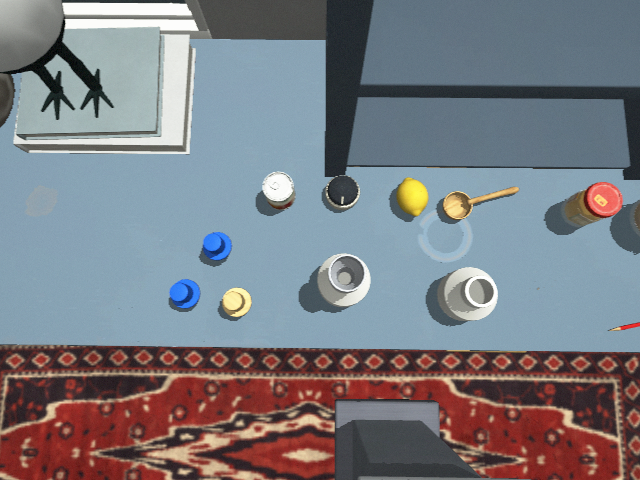

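The pictures show the funnel in flask_a at side (276,235) / top (346,273). Empty flask_b's mouth is at side (286,365) / top (481,291).
Stopper candidates:
- Pale wooden one at side (246,215) / top (236,302).
- Blue look-alikes at side (247,188) and (290,198) / top (184,293) and (217,247).

The pale one fits the description. I'll check it in enlarged crops.

Run:
```python
import cv2,numpy as np
s=cv2.imread("pics/side0.png");t=cv2.imread("pics/top0.png")
f=lambda im,x,y,w,h,k:cv2.resize(im[y:y+h,x:x+w],None,fx=k,fy=k,interpolation=cv2.INTER_CUBIC)
# tiles, 4x: side a (225,190,100x75)... each 400x300
o=np.zeros((600,800,3),np.uint8)
for i,(im,x,y) in enumerate([(s,230,185),(s,240,335),(t,200,265),(t,430,255)]):
    r,c=divmod(i,2);o[r*300:r*300+300,c*400:c*400+400]=f(im,x,y,100,75,4)
cv2.imwrite("pics/crop0.png",o)
cv2.imwrite("pics/crop1.png",f(t,300,240,100,75,6))
```

```text
(no output)
```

View pics/crop0.png

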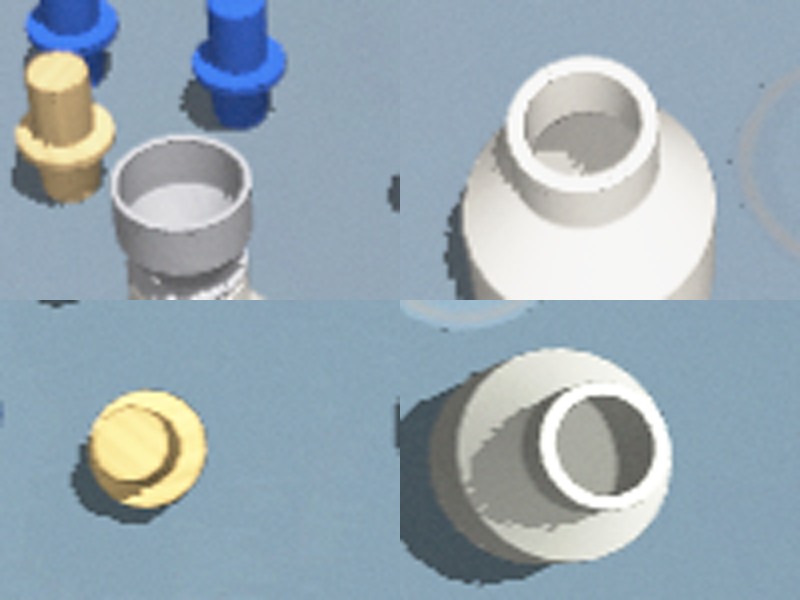

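View pics/crop1.png

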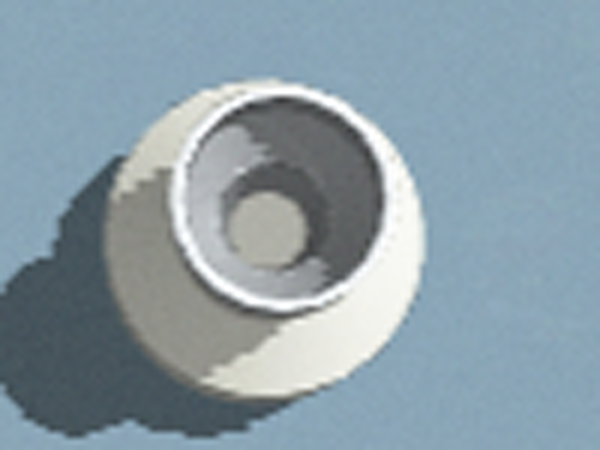

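The crops confirm the pale wooden stopper, and I read these centres in crop pixels:

| Point | Side | Top |
|---|---|---|
| Stopper knob top | (58,72) | (130,143.5) |
| Funnel rim | (181.5,184) | (279,198.5), 6x crop |
| Flask_b rim | (183,123) | (205.5,146.5) |

```bash
cat > h.py <<'E'
from rig import ctrl
import numpy as np,cv2
def cam(n):
    c=ctrl.get_calibration(n);K=np.array([[c["fx"],0,c["cx"]],[0,c["fy"],c["cy"]],[0,0,1]])
    return K@np.c_[np.array(c["R"]),np.array(c["t"])]
P={n:cam(n) for n in("side","top")}
def proj(n,X): v=P[n]@np.r_[X,1];return v[:2]/v[2]
def tri(a,b):
    v=cv2.triangulatePoints(P["side"],P["top"],np.float64(a),np.float64(b))[:,0];X=v[:3]/v[3]
    return X,np.r_[proj("side",X)-a,proj("top",X)-b]
def onz(n,p,z):  # pixel -> world point at height z
    H=np.c_[P[n][:,:2],P[n][:,2]*z+P[n][:,3]];v=np.linalg.solve(H,np.r_[p,1]);return v[:2]/v[2]
E
python3 - <<'E'
from h import *
np.set_printoptions(precision=4,suppress=True)
px=lambda x,y,ox,oy,k:((x+.5)/k-.5+ox,(y+.5)/k-.5+oy)
for nm,a,b,z in[("stopper",px(58,72,230,185,4),px(130,143.5,200,265,4),.084),("funnel",px(181.5,184,230,185,4),px(279,198.5,300,240,6),.172),("flb",px(183,123,240,335,4),px(205.5,146.5,430,255,4),.12)]:
    X,e=tri(a,b);print(nm,X,e,onz("side",a,z),onz("top",b,z),np.degrees(np.arctan2(X[1],X[0])),np.hypot(X[0],X[1]))
s=ctrl.state();print(s["joint_positions"],s["eef_pos"])
from scipy.spatial.transform import Rotation as Ro
q=s["ee_rot"];print(Ro.from_quat(np.roll(q,-1)).as_matrix())
for n,z in(("lemon",(413,197)),("timer",(343,192)),("tin",(278,188)),("blue1",(181,291)),("blue2",(214,246))):print(n,onz("top",z,.05))
E
```

```text
stopper [0.4645 0.3877 0.0777] [ 0.2975 -0.0623  0.0041  0.3095] [0.4637 0.3798] [0.4647 0.3866] 39.851785180410616 0.605058666260553
funnel [0.5063 0.1921 0.1658] [ 0.4204 -0.0974 -0.0035  0.3882] [0.5049 0.1853] [0.5062 0.1924] 20.778292439472075 0.541497882536575
flb [ 0.4832 -0.037   0.1163] [ 0.3977 -0.0855  0.0022  0.2898] [ 0.4824 -0.0391] [ 0.4834 -0.0358] -4.373821277197949 0.4845696090007079
[ 1.102   0.2871  1.578  -0.      1.2786 -0.15  ] [0.2112 0.6404 0.2122]
[[-0.9496  0.3134 -0.001 ]
 [ 0.3134  0.9496 -0.002 ]
 [ 0.0003 -0.0022 -1.    ]]
lemon [0.6638 0.0606]
timer [0.6721 0.1923]
tin [0.6786 0.3152]
blue1 [0.4825 0.4868]
blue2 [0.5662 0.4308]
```

Call:
jog_arm(
  increments=[0,0,-0.35,-0.1015,0,0,-0.35,-0.1015,0,0,-0.35,-0.1015],
  hand=1,
)

```text
t: 0.48
eef_pos: [0.2114, 0.6408, 0.2412]
ee_rot: [-0.0, 0.001, 1.0, -0.0]
contact_force: [0.9, 0.4, 0.2]
opening: 0.0851
finger_force: 0.0
```

Call:
jog_arm(
  increments=[-0.3,-0.45,0,0,-0.6,-0.9,0,0,-0.6,-0.9,0,0],
)

```text
t: 0.85
eef_pos: [0.2606, 0.5669, 0.2405]
ee_rot: [-0.0, 0.003, 1.0, -0.001]
contact_force: [-0.6, 0.6, -0.4]
opening: 0.0852
finger_force: 0.0
```

Call:
jog_arm(
  increments=[-0.3,-0.45,0,0,-0.615,-0.94,0,0],
)

```text
t: 1.1
eef_pos: [0.3084, 0.4937, 0.2408]
ee_rot: [-0.0, -0.0, 1.0, -0.0]
contact_force: [0.4, 0.7, 0.7]
opening: 0.0855
finger_force: 0.0
```

Call:
jog_arm(
  increments=[-0.3,-0.45,0,0,-0.615,-0.94,0,0],
)

```text
t: 1.35
eef_pos: [0.358, 0.4182, 0.241]
ee_rot: [-0.0, 0.0, 1.0, -0.0]
contact_force: [0.4, 0.3, 0.2]
opening: 0.0855
finger_force: 0.0
```

Call:
jog_arm(
  increments=[-0.3,-0.45,0,0,-0.615,-0.94,0,0],
)

```text
t: 1.6
eef_pos: [0.4074, 0.343, 0.2411]
ee_rot: [-0.0, 0.0, 1.0, 0.0]
contact_force: [0.7, 0.5, 0.0]
opening: 0.0854
finger_force: 0.0
```

Call:
jog_arm(
  increments=[-0.3,-0.45,0,0,-0.615,-0.94,0,0],
)

```text
t: 1.85
eef_pos: [0.4567, 0.2679, 0.2411]
ee_rot: [-0.0, 0.0, 1.0, 0.0]
contact_force: [0.2, -0.1, -0.9]
opening: 0.0854
finger_force: 0.0
```

Call:
jog_arm(
  increments=[-0.3,-0.45,0,0,-0.615,-0.94,0,0,-0.615,-0.94,0,0,-0.615,-0.94,0,0],
)

```text
t: 2.35
eef_pos: [0.5052, 0.1937, 0.241]
ee_rot: [-0.001, 0.0, 1.0, 0.0]
contact_force: [-0.1, -0.1, 0.7]
opening: 0.0853
finger_force: 0.0
```

Run:
```python
from h import *
s=ctrl.state();print(s["eef_pos"],s["ee_rot"],s["joint_positions"])
a=ctrl.snapshot("side");b=ctrl.snapshot("top")
f=lambda im,x,y,w,h,k:cv2.resize(im[y:y+h,x:x+w],None,fx=k,fy=k,interpolation=cv2.INTER_CUBIC)
cv2.imwrite("pics/c2.png",np.hstack([f(a,210,140,130,195,3),f(b,280,180,130,195,3)]))
```

```text
[0.50521853 0.19371965 0.24100477] [-6.36248958e-04  3.47739221e-04  9.99999707e-01  2.45042661e-04] [ 1.78216138e-01 -3.07536425e-02  1.87599890e+00  7.35607863e-04
  1.29751269e+00 -1.39208366e+00]
```

View pics/c2.png

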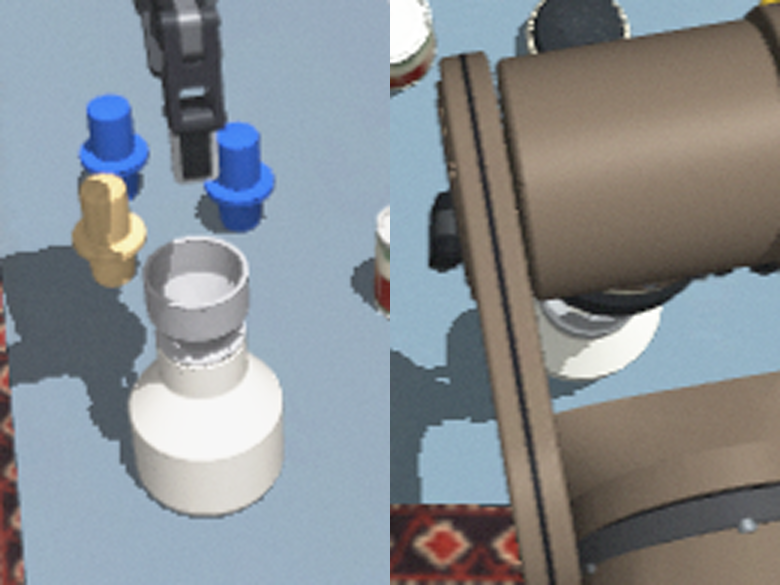

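The side crop shows the near finger tip at crop (193,178), roughly over the funnel rim. The top view is blocked by the arm. I'll check the finger's projected column against the kinematics.

Run:
```python
from h import *
for z in(.217,.225,.230):print(z,proj("side",(.5052,.1937-.057,z)),proj("side",(.5052,.1937-.043,z)),proj("side",(.5052,.1937-.057,z+.02)))
```

```text
0.217 [278.26726308 230.1400907 ] [276.86588542 224.18313017] [277.55988642 220.40234564]
0.225 [277.98781918 226.29326677] [276.57890496 220.34120147] [277.26858073 216.39223233]
0.23 [277.81080963 223.85655375] [276.39715528 217.90804169] [277.0840054 213.8513689]
```

Run:
```python
from h import *
y=np.array([.3134,.9496,0]);p=np.array([.2112,.6404,.2122])
for d in(-.05,0,.05):
  for dz in(-.011,.002):print(d,dz,proj("side",p+d*y+[0,0,dz]))
for y in(.1437,.1937,.2437):print(y,proj("side",(.5052,y,.230)),proj("side",(.5052,y,.243)))
im=cv2.imread("pics/side0.png");im2=ctrl.snapshot("side")
f=lambda im,x,y,w,h,k:cv2.resize(im[y:y+h,x:x+w],None,fx=k,fy=k,interpolation=cv2.INTER_CUBIC)
cv2.imwrite("pics/c3.png",np.hstack([f(im,30,0,120,150,3),f(im2,210,80,120,150,3)]))
```

```text
-0.05 -0.011 [102.9900555  114.92069572]
-0.05 0.002 [100.97801275 109.33193776]
0 -0.011 [112.80843103 103.85549062]
0 0.002 [110.95919256  98.36319246]
0.05 -0.011 [121.9571779   93.54494992]
0.05 0.002 [120.25354063  88.14923593]
0.1437 [277.09901393 220.8613907 ] [276.62374396 214.41123777]
0.1937 [272.29186249 200.63339198] [271.77747402 194.23414532]
0.2437 [267.92338873 182.25130381] [267.37890371 175.92101778]
```

View pics/c3.png

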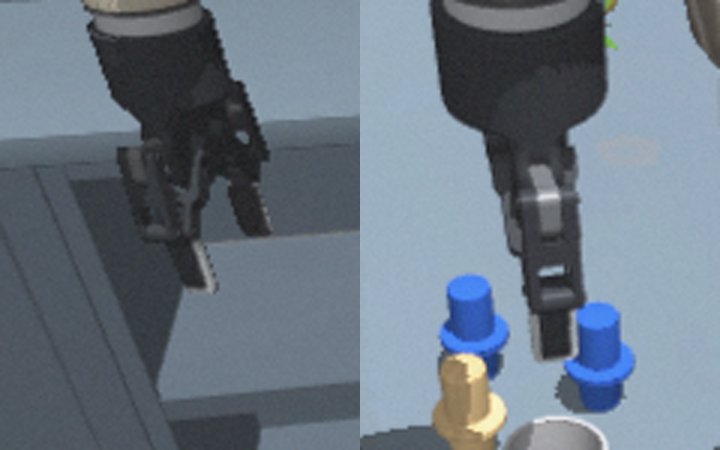

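The fingers look about 25 mm higher in the picture than the tool data predicts, and they line up in x. I'll go down in part and look again.

Call:
jog_arm(
  increments=[0,0,0.3,0,0,0,0.625,0,0,0,0.625,0,0,0,0.625,0],
)

```text
t: 3.0
eef_pos: [0.5058, 0.1937, 0.1926]
ee_rot: [0.001, -0.0, 1.0, 0.0]
contact_force: [-0.6, -0.1, 1.7]
opening: 0.0854
finger_force: 0.0
```

Run:
```python
from h import *
s=ctrl.state();print(s["eef_pos"])
b=ctrl.snapshot("side")
f=lambda im,x,y,w,h,k:cv2.resize(im[y:y+h,x:x+w],None,fx=k,fy=k,interpolation=cv2.INTER_CUBIC)
cv2.imwrite("pics/c4.png",f(b,220,150,100,120,5))
```

```text
[0.50584786 0.19367284 0.1926122 ]
```

View pics/c4.png

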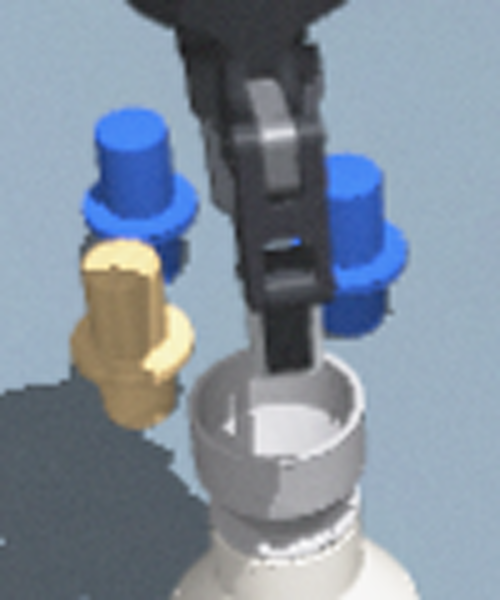

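The crop shows the near fingertip at (278,224), slightly right of the rim centre column of 275. I'll go down to TCP 0.150 and close only to 56 mm, to test whether the collar is between the pads.

Call:
jog_arm(
  increments=[0,-0.03,0.25,0,0,-0.03,0.5,0,0,-0.03,0.53,0,0,-0.03,0.53,0],
)

```text
t: 3.55
eef_pos: [0.5063, 0.1908, 0.1504]
ee_rot: [0.001, -0.0, 1.0, 0.0]
contact_force: [-0.5, 0.8, -0.1]
opening: 0.0853
finger_force: 0.0
```

Call:
jog_arm(
  increments=[0,0,0,0,0,0,0,0,0,0,0,0,0,0,0,0,0,0,0,0,0,0,0,0],
  hand=0.66,
  force=20,
)

```text
t: 4.3
eef_pos: [0.5061, 0.1907, 0.1499]
ee_rot: [0.001, -0.0, 1.0, 0.0]
contact_force: [-0.3, -0.6, 4.7]
opening: 0.0564
finger_force: 2.5
```

Call:
jog_arm(
  increments=[0,0,-0.03,0,0,0,-0.03,0,0,0,-0.03,0,0,0,-0.03,0],
  hand=1,
)

```text
t: 4.8
eef_pos: [0.5053, 0.1906, 0.1511]
ee_rot: [-0.0, -0.0, 1.0, -0.0]
contact_force: [-0.8, 0.6, 0.7]
opening: 0.0855
finger_force: 0.0
```

Run:
```python
from h import *
s=ctrl.state();print(s["eef_pos"],s["contact_force"],s["opening"])
b=ctrl.snapshot("side")
f=lambda im,x,y,w,h,k:cv2.resize(im[y:y+h,x:x+w],None,fx=k,fy=k,interpolation=cv2.INTER_CUBIC)
cv2.imwrite("pics/c5.png",f(b,220,160,100,120,5))
```

```text
[0.50531451 0.19055042 0.15113623] [-0.76674004  0.58817241  0.74136651] 0.08550496618978977
```

View pics/c5.png

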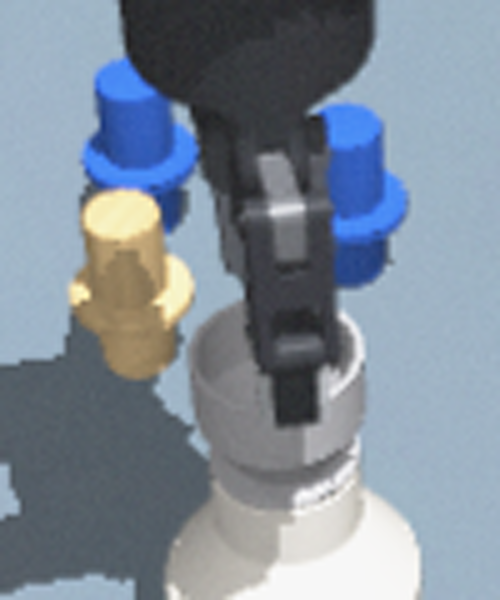

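The near finger is outside the collar, with its tip at (279,245), roughly at rim height. So the fingertips really are about 27 mm above the expected place, which agrees with the light contact I felt. I'll go 30 mm lower and close.

Call:
jog_arm(
  increments=[0,0,0.125,0,0,0,0.25,0,0,0,0.375,0,0,0,0.375,0],
)

```text
t: 5.35
eef_pos: [0.5045, 0.1904, 0.1199]
ee_rot: [-0.001, -0.0, 1.0, -0.0]
contact_force: [0.4, -0.4, 0.2]
opening: 0.0855
finger_force: 0.0
```

Call:
jog_arm(
  increments=[0,0,0,0,0,0,0,0,0,0,0,0,0,0,0,0,0,0,0,0,0,0,0,0,0,0,0,0,0,0,0,0],
  hand=0.6,
  force=25,
)

```text
t: 6.35
eef_pos: [0.5061, 0.1907, 0.1222]
ee_rot: [0.001, -0.0, 1.0, 0.0]
contact_force: [-0.0, -0.1, 5.6]
opening: 0.06
finger_force: 27.7
```

Gripped at a 60 mm opening, which matches the collar. Lifting straight up.

Call:
jog_arm(
  increments=[0,0,-0.05,0,0,0,-0.1,0,0,0,-0.2,0,0,0,-0.3,0,0,0,-0.45,0,0,0,-0.6,0,0,0,-0.75,0,0,0,-0.85,0,0,0,-0.85,0,0,0,-0.85,0],
  force=40,
)

```text
t: 7.6
eef_pos: [0.5052, 0.1906, 0.1891]
ee_rot: [-0.0, -0.0, 1.0, -0.0]
contact_force: [0.1, 0.6, -1.4]
opening: 0.0597
finger_force: 43.2
```

Run:
```python
from h import *
s=ctrl.state();print(s["eef_pos"],s["contact_force"],s["opening"],s["joint_positions"])
a=ctrl.snapshot("side");b=ctrl.snapshot("top")
f=lambda im,x,y,w,h,k:cv2.resize(im[y:y+h,x:x+w],None,fx=k,fy=k,interpolation=cv2.INTER_CUBIC)
cv2.imwrite("pics/c6.png",np.hstack([f(a,220,130,130,195,3),f(b,280,180,130,195,3)]))
```

```text
[0.50523907 0.1905541  0.18906373] [ 0.09701721  0.62992742 -1.39938533] 0.05967928274703257 [ 1.72680179e-01  1.07804070e-02  1.93168827e+00  3.33511658e-05
  1.20001504e+00 -1.39815287e+00]
```

View pics/c6.png

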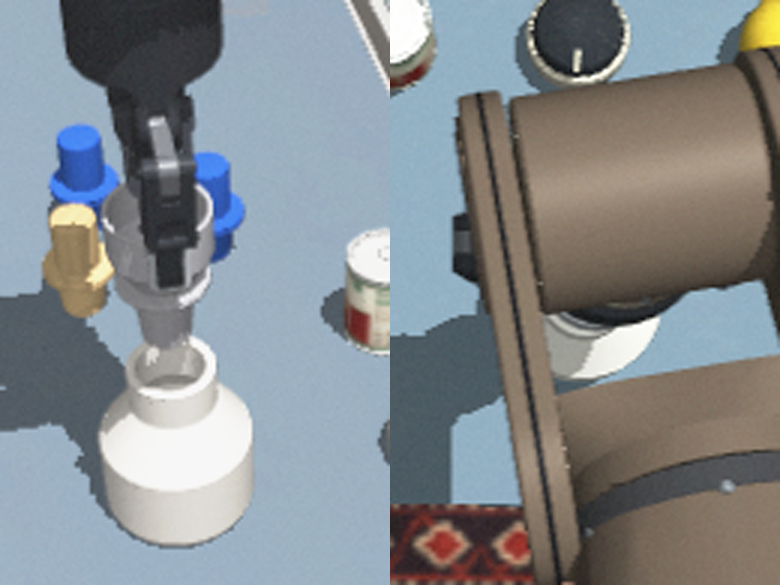

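The funnel is held upright, tip at crop (165,345), clear of flask_a's mouth at (172,366). Now carrying it over flask_b, about (-0.022, -0.227) m away.

Call:
jog_arm(
  increments=[0.01,-0.1,0,0,0.03,-0.3,0,0,0.05,-0.55,0,0,0.0925,-0.945,0,0],
)

```text
t: 8.2
eef_pos: [0.4979, 0.1137, 0.1895]
ee_rot: [-0.0, -0.0, 1.0, -0.0]
contact_force: [1.4, -0.2, -0.1]
opening: 0.0598
finger_force: 43.3
```

Call:
jog_arm(
  increments=[0.04,-0.4,0,0,0.07,-0.7,0,0,0.0925,-0.945,0,0],
)

```text
t: 8.57
eef_pos: [0.4903, 0.0375, 0.1895]
ee_rot: [-0.0, 0.001, 1.0, -0.0]
contact_force: [0.7, 0.7, -1.6]
opening: 0.0595
finger_force: 43.4
```

Call:
jog_arm(
  increments=[0.04,-0.4,0,0,0.06,-0.7,0,0,0.09,-0.87,0,0,0.0925,-0.945,0,0,0.0925,-0.945,0,0,0.0925,-0.945,0,0],
)

```text
t: 9.32
eef_pos: [0.4834, -0.0357, 0.1895]
ee_rot: [-0.0, -0.0, 1.0, 0.0]
contact_force: [-0.7, 0.1, -0.7]
opening: 0.0597
finger_force: 43.4
```

Run:
```python
from h import *
s=ctrl.state();print(s["eef_pos"],s["ee_rot"],s["contact_force"],s["opening"])
a=ctrl.snapshot("side");b=ctrl.snapshot("top")
cv2.imwrite("pics/side7.png",a);cv2.imwrite("pics/top7.png",b)
f=lambda im,x,y,w,h,k:cv2.resize(im[y:y+h,x:x+w],None,fx=k,fy=k,interpolation=cv2.INTER_CUBIC)
cv2.imwrite("pics/c7.png",np.hstack([f(a,230,290,100,150,4),f(b,430,230,100,150,4)]))
```

```text
[ 0.48339809 -0.03565457  0.18951394] [-2.43342851e-05 -3.85290821e-04  9.99999915e-01  1.41367062e-04] [-0.71240022  0.06208395 -0.67529216] 0.05969659085489134
```

View pics/c7.png

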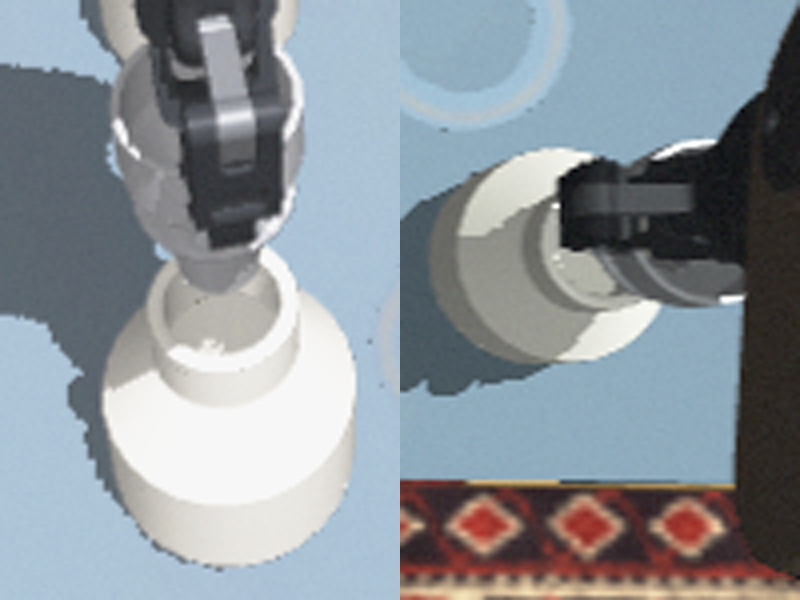

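The last close view shows the spout tip over flask_b's mouth in both cameras. The side view has the spout at about (217,285) above a mouth centred at (224,305). I'll compare with the predicted positions.

Run:
```python
from h import *
np.set_printoptions(precision=1,suppress=True)
for n,xy,o in(("side",(.4824,-.0391),(230,290)),("top",(.4834,-.0358),(430,230))):
  for z,r in((.12,.027),(.1475,.0145),(.2395,.030)):
    p=np.array([(proj(n,(xy[0]+r*np.cos(a),xy[1]+r*np.sin(a),z))-o+.5)*4-.5 for a in np.linspace(0,6.28,60)])
    print(n,z,p.min(0),p.max(0),p.mean(0), "px/m dx,dy",(proj(n,(xy[0]+.01,xy[1],z))-proj(n,(*xy,z)))*4,(proj(n,(xy[0],xy[1]+.01,z))-proj(n,(*xy,z)))*4)
```

```text
side 0.12 [146.4 236.8] [299.4 373.2] [224.2 303.7] px/m dx,dy [27.9 -5.4] [ -4.7 -24.4]
side 0.1475 [177.2 224.7] [262.  298.8] [220.3 261.3] px/m dx,dy [28.7 -5.4] [ -4.8 -24.7]
side 0.2395 [108.3  23.2] [304.5 182.4] [208. 101.] px/m dx,dy [32.2 -5.6] [ -5.2 -25.6]
top 0.12 [140.8 182. ] [270.4 311.6] [205.5 245.6] px/m dx,dy [ -1.1 -24. ] [-24.   -0.3]
top 0.1475 [191.5 205.7] [263.6 277.7] [227.5 241.1] px/m dx,dy [ -1.2 -24.8] [-24.8  -0.3]
top 0.2395 [229.2 139.5] [397.6 307.4] [313.3 221.8] px/m dx,dy [ -1.6 -27.9] [-28.   -0.3]
```

The held funnel agrees with the prediction to about 1 mm in x, and sits roughly 1.5–2.5 mm too far in +y. I'll correct that and lower it.

Call:
jog_arm(
  increments=[0,-0.02,0.05,0,0,-0.02,0.15,0,0,-0.02,0.25,0,0,-0.02,0.35,0,0,-0.02,0.42,0,0,-0.02,0.48,0,0,-0.02,0.5,0,0,-0.02,0.5,0],
)

```text
t: 10.42
eef_pos: [0.4834, -0.0378, 0.1496]
ee_rot: [0.0, -0.0, 1.0, -0.0]
contact_force: [-0.0, -0.2, -1.5]
opening: 0.0597
finger_force: 43.4
```

Call:
jog_arm(
  increments=[0,0,0.05,0,0,0,0.1,0,0,0,0.15,0,0,0,0.2,0,0,0,0.22,0,0,0,0.22,0],
)

```text
t: 11.18
eef_pos: [0.4833, -0.0378, 0.1318]
ee_rot: [-0.0, -0.0, 1.0, 0.0]
contact_force: [0.5, 0.7, -1.2]
opening: 0.0596
finger_force: 43.4
```

Call:
jog_arm(
  increments=[0,0,0.02,0,0,0,0.04,0,0,0,0.06,0,0,0,0.06,0,0,0,0.06,0],
)

```text
t: 11.8
eef_pos: [0.4834, -0.0378, 0.1272]
ee_rot: [0.0, -0.0, 1.0, -0.0]
contact_force: [-0.7, 0.3, 0.1]
opening: 0.0597
finger_force: 43.4
```

Call:
jog_arm(
  increments=[0,0,0.0125,0,0,0,0.025,0,0,0,0.0375,0,0,0,0.0375,0,0,0,0.0375,0],
)

```text
t: 12.42
eef_pos: [0.4834, -0.0378, 0.1241]
ee_rot: [0.0, -0.0, 1.0, -0.0]
contact_force: [0.2, -0.1, -1.8]
opening: 0.0595
finger_force: 43.4
```

Call:
jog_arm(
  increments=[0,0,0.0125,0,0,0,0.025,0,0,0,0.025,0,0,0,0.025,0],
)

```text
t: 12.92
eef_pos: [0.4834, -0.0378, 0.1224]
ee_rot: [0.0, -0.0, 1.0, -0.0]
contact_force: [-1.1, 0.8, 1.1]
opening: 0.0596
finger_force: 43.6
```

Call:
jog_arm(
  increments=[0,0,0.0125,0,0,0,0.0125,0,0,0,0.0125,0],
)

```text
t: 13.3
eef_pos: [0.4837, -0.0379, 0.1224]
ee_rot: [0.0, -0.0, 1.0, -0.0]
contact_force: [-4.1, 0.8, 5.9]
opening: 0.0594
finger_force: 44.0
```

Call:
jog_arm(
  increments=[0,0,0.0125,0,0,0,0.0125,0,0,0,0.0125,0],
)

```text
t: 13.68
eef_pos: [0.4841, -0.0379, 0.1224]
ee_rot: [0.001, -0.0, 1.0, -0.0]
contact_force: [-3.9, 1.7, 9.9]
opening: 0.0596
finger_force: 44.4
```

The funnel is seated: the height matches the one when it stood in flask_a, and the force is rising. Releasing and moving up.

Call:
jog_arm(
  increments=[0,0,-0.0125,0,0,0,-0.0125,0,0,0,-0.0125,0,0,0,-0.0125,0,0,0,-0.0125,0,0,0,-0.0125,0],
  hand=1,
)

```text
t: 14.42
eef_pos: [0.4834, -0.0378, 0.1211]
ee_rot: [-0.0, -0.0, 1.0, 0.0]
contact_force: [-0.0, -0.6, -0.8]
opening: 0.0853
finger_force: 0.0
```

Call:
jog_arm(
  increments=[0,0,-0.1,0,0,0,-0.3,0,0,0,-0.6,0,0,0,-0.95,0,0,0,-0.95,0],
)

```text
t: 15.05
eef_pos: [0.4855, -0.0384, 0.2011]
ee_rot: [0.004, -0.0, 1.0, -0.001]
contact_force: [0.3, -0.8, -0.0]
opening: 0.0857
finger_force: 0.0
```

Call:
jog_arm(
  increments=[0.02,0.45,0,0,0.039,0.885,0,0],
)

```text
t: 15.3
eef_pos: [0.4797, 0.0336, 0.1965]
ee_rot: [-0.0, 0.001, 1.0, 0.0]
contact_force: [0.1, -0.0, 0.0]
opening: 0.0856
finger_force: 0.0
```

Call:
jog_arm(
  increments=[0.02,0.45,0,0,0.039,0.885,0,0],
)

```text
t: 15.55
eef_pos: [0.4765, 0.1049, 0.1963]
ee_rot: [-0.001, 0.0, 1.0, -0.0]
contact_force: [0.5, -0.0, -0.6]
opening: 0.0856
finger_force: 0.0
```

Call:
jog_arm(
  increments=[0.02,0.45,0,0,0.039,0.885,0,0],
)

```text
t: 15.8
eef_pos: [0.4733, 0.1757, 0.1963]
ee_rot: [-0.001, -0.0, 1.0, -0.0]
contact_force: [0.1, 0.1, -0.8]
opening: 0.0851
finger_force: 0.0
```

Call:
jog_arm(
  increments=[0.02,0.45,0,0,0.039,0.885,0,0],
)

```text
t: 16.05
eef_pos: [0.4702, 0.2465, 0.1963]
ee_rot: [-0.001, -0.0, 1.0, -0.0]
contact_force: [0.8, 0.5, 0.0]
opening: 0.0853
finger_force: 0.0
```

Call:
jog_arm(
  increments=[0.02,0.45,0,0,0.039,0.885,0,0],
)

```text
t: 16.3
eef_pos: [0.4671, 0.3172, 0.1962]
ee_rot: [-0.001, -0.0, 1.0, -0.0]
contact_force: [0.6, 0.4, 0.5]
opening: 0.086
finger_force: 0.0
```

Call:
jog_arm(
  increments=[0.02,0.45,0,0,0.039,0.885,0,0,0.039,0.885,0,0,0.039,0.885,0,0],
  hand=0.75,
)

```text
t: 16.8
eef_pos: [0.4642, 0.3864, 0.1963]
ee_rot: [-0.001, -0.0, 1.0, -0.001]
contact_force: [-0.2, -0.9, -0.3]
opening: 0.0641
finger_force: 0.0
```

Run:
```python
from h import *
np.set_printoptions(precision=4,suppress=True)
s=ctrl.state();print(s["eef_pos"],s["t"],s["opening"])
a=ctrl.snapshot("side");b=ctrl.snapshot("top");cv2.imwrite("pics/side8.png",a);cv2.imwrite("pics/top8.png",b)
b0=cv2.imread("pics/top0.png");a0=cv2.imread("pics/side0.png")
def circ(im,x,y,w,h,r0,r1,k=4):
    g=cv2.resize(cv2.cvtColor(im[y:y+h,x:x+w],6),None,fx=k,fy=k,interpolation=cv2.INTER_CUBIC)
    c=cv2.HoughCircles(cv2.GaussianBlur(g,(5,5),0),cv2.HOUGH_GRADIENT,1,8,param1=120,param2=22,minRadius=int(r0*k),maxRadius=int(r1*k))
    return [] if c is None else [(((q[0]+.5)/k-.5+x,(q[1]+.5)/k-.5+y),q[2]/k) for q in c[0][:5]]
for nm,im,z in(("A0 funnel rim",b0,(310,235,75,75,17,20)),("A now rim",b,(310,235,75,75,15,18)),("B0 rim",b0,(440,255,75,75,15,18)),("B now funnel",b,(440,240,85,85,17,20))):
    for p,r in circ(im,*z):print(nm,np.array(p),r,onz("top",p,.172 if "funnel" in nm else .12))
```

```text
[0.4642 0.3864 0.1963] 16.8 0.06411630235003916
A0 funnel rim [345.75 272.75] 17.9 [0.5061 0.1929]
A0 funnel rim [345.75 275.  ] 17.925 [0.5025 0.1929]
A0 funnel rim [347.75 273.5 ] 19.85 [0.5049 0.1898]
A0 funnel rim [347.5 271.5] 17.925 [0.5081 0.1902]
B0 rim [480.5 291.5] 16.725 [ 0.4829 -0.0349]
B now funnel [493.25 288.75] 18.475 [ 0.4836 -0.0382]
B now funnel [490.75 287.25] 17.925 [ 0.4859 -0.0344]
```

The funnel's rim in flask_b reads (0.484, -0.038), which is where it should be. Now the stopper.

Call:
jog_arm(
  increments=[0,0,0.4,0,0,0,0.8,0,0,0,1,0],
)

```text
t: 17.27
eef_pos: [0.4639, 0.3855, 0.1151]
ee_rot: [-0.001, 0.001, 1.0, -0.001]
contact_force: [-0.2, -0.0, -0.9]
opening: 0.064
finger_force: 0.0
```

Call:
jog_arm(
  increments=[0,0,0.2,0,0,0,0.4,0,0,0,0.6,0,0,0,0.8,0,0,0,0.95,0,0,0,1,0,0,0,1,0],
)

```text
t: 18.15
eef_pos: [0.4646, 0.387, 0.037]
ee_rot: [-0.0, -0.0, 1.0, -0.0]
contact_force: [-0.5, 0.4, 0.7]
opening: 0.064
finger_force: 0.0
```

Call:
jog_arm(
  increments=[0,0,0,0,0,0,0,0,0,0,0,0,0,0,0,0,0,0,0,0,0,0,0,0,0,0,0,0],
  hand=0.3,
  force=25,
)

```text
t: 19.02
eef_pos: [0.4652, 0.3873, 0.038]
ee_rot: [0.001, -0.0, 1.0, 0.0]
contact_force: [0.0, -0.6, 4.8]
opening: 0.0326
finger_force: 25.3
```

Call:
jog_arm(
  increments=[0,0,-0.05,0,0,0,-0.15,0,0,0,-0.3,0,0,0,-0.5,0,0,0,-0.75,0,0,0,-1,0,0,0,-1,0],
  force=40,
)

```text
t: 19.9
eef_pos: [0.4663, 0.388, 0.1205]
ee_rot: [0.003, -0.0, 1.0, 0.002]
contact_force: [0.2, -0.3, -0.6]
opening: 0.0326
finger_force: 39.8
```

Call:
jog_arm(
  increments=[0,0,-0.2,0,0,0,-0.5,0,0,0,-0.8,0,0,0,-0.9,0,0,0,-0.9,0],
)

```text
t: 20.52
eef_pos: [0.4647, 0.387, 0.1894]
ee_rot: [0.0, -0.0, 1.0, 0.0]
contact_force: [0.2, -0.1, -1.7]
opening: 0.0327
finger_force: 39.8
```

```bash
cat >> h.py <<'E'
def wood(im,roi):
    x,y,w,h=roi;q=cv2.cvtColor(im[y:y+h,x:x+w],cv2.COLOR_BGR2HSV)
    m=cv2.inRange(q,(12,60,60),(28,255,255));n,l,st,ce=cv2.connectedComponentsWithStats(m)
    i=1+st[1:,4].argmax();return (l==i),x,y
E
python3 - <<'E'
from h import *
np.set_printoptions(precision=2,suppress=True)
s=ctrl.state();print(s["eef_pos"],s["contact_force"],s["opening"],s["t"])
a=ctrl.snapshot("side");b=ctrl.snapshot("top");cv2.imwrite("pics/side9.png",a);cv2.imwrite("pics/top9.png",b)
m,x,y=wood(a,(150,90,200,150))
for r in np.flatnonzero(m.any(1))[::2]:c=np.flatnonzero(m[r]);print(r+y,c.min()+x,c.max()+x,(c.min()+c.max())/2+x,len(c))
X=s["eef_pos"];dz=X[2]-.038
for zz in(0,.034,.042,.084):print(zz,proj("side",(X[0],X[1],zz+dz)),proj("side",(X[0]-.027,X[1],zz+dz)),proj("side",(X[0]+.027,X[1],zz+dz)))
# flask A shift: body lower part
a0=cv2.imread("pics/side0.png")
def edges(im):
    g=cv2.cvtColor(im,6).astype(float);o=[]
    for r in range(282,298,3):
        d=np.abs(np.diff(g[r,240:320]));o.append(((d[:30]**2*np.arange(30)).sum()/(d[:30]**2).sum(),(d[45:]**2*np.arange(45,79)).sum()/(d[45:]**2).sum()))
    return np.array(o).mean(0)
print(edges(a0),edges(a))
for nm,c in(("bottom",278),):
    for im in(a0,a):
        g=cv2.cvtColor(im,6).astype(float)[290:320,270:286].mean(1);d=np.abs(np.diff(g));print((d**2*np.arange(29)).sum()/(d**2).sum()+290)
E
```

```text
[0.46 0.39 0.19] [ 0.24 -0.07 -1.68] 0.032651092269007816 20.525
200 199 202 200.5 4
202 184 202 193.0 19
204 170 202 186.0 33
206 153 202 177.5 48
208 150 203 176.5 47
210 150 203 176.5 50
212 150 203 176.5 45
214 150 203 176.5 50
216 151 203 177.0 50
218 150 203 176.5 44
220 150 201 175.5 34
222 151 197 174.0 16
224 151 177 164.0 6
226 155 155 155.0 1
0 [240.64 174.31] [227.1  175.93] [254.04 172.7 ]
0.034 [238.68 160.04] [224.77 161.63] [252.46 158.46]
0.042 [238.21 156.56] [224.2  158.15] [252.07 155.  ]
0.084 [235.6  137.57] [221.08 139.11] [249.97 136.05]
[12.7 59.2] [12.68 59.78]
308.3347439631903
308.67193456502923
```

Run:
```python
from h import *
a=cv2.imread("pics/side9.png");a0=cv2.imread("pics/side0.png")
def rows(im,roi):
    m,x,y=wood(im,roi)
    for r in np.flatnonzero(m.any(1))[::2]:c=np.flatnonzero(m[r]);print(r+y,c.min()+x,c.max()+x,(c.min()+c.max())/2+x,len(c))
print("orig");rows(a0,(226,192,45,48));print("held");rows(a,(215,120,50,65))
for z in(0,.034,.042,.084):print(z,proj("side",(.4646,.387,z)))
```

```text
orig
198 243 246 244.5 4
200 238 250 244.0 13
202 236 251 243.5 16
204 236 251 243.5 16
206 237 251 244.0 15
208 237 251 244.0 15
210 238 252 245.0 15
212 238 253 245.5 16
214 236 255 245.5 20
216 235 257 246.0 22
218 234 257 245.5 23
220 234 257 245.5 22
222 235 256 245.5 22
224 236 254 245.0 19
226 239 254 246.5 16
228 240 254 247.0 15
230 241 254 247.5 14
232 242 253 247.5 12
234 243 250 246.5 8
held
138 228 228 228.0 1
140 227 228 227.5 2
142 227 243 235.0 4
144 227 243 235.0 5
146 227 244 235.5 5
148 228 244 236.0 4
150 228 244 236.0 5
152 228 245 236.5 6
154 228 246 237.0 6
156 226 246 236.0 9
158 225 251 238.0 19
160 224 250 237.0 25
162 225 250 237.5 23
164 226 249 237.5 24
166 228 247 237.5 20
168 231 246 238.5 16
170 231 246 238.5 16
172 232 246 239.0 15
174 232 246 239.0 15
176 233 245 239.0 13
178 234 243 238.5 10
0 [248.18095658 229.60143774]
0.034 [246.62175417 218.22909242]
0.042 [246.24376226 215.47213509]
0.084 [244.18545458 200.4594687 ]
```

The stopper is held upright and centred to about 1 mm, and flask_a has hardly moved (under 0.5 px). Carrying the stopper to flask_a at (0.5055, 0.1905).

Call:
jog_arm(
  increments=[-0.03,-0.15,0,0,-0.08,-0.4,0,0,-0.13,-0.65,0,0,-0.17,-0.819,0,0],
)

```text
t: 21.12
eef_pos: [0.4786, 0.3196, 0.1891]
ee_rot: [-0.0, 0.001, 1.0, -0.0]
contact_force: [0.9, 0.2, -1.1]
opening: 0.0324
finger_force: 39.9
```

Call:
jog_arm(
  increments=[-0.085,-0.4,0,0,-0.17,-0.819,0,0],
)

```text
t: 21.38
eef_pos: [0.4921, 0.2545, 0.1893]
ee_rot: [0.0, -0.0, 1.0, 0.0]
contact_force: [1.7, -1.0, -1.2]
opening: 0.0327
finger_force: 39.9
```

Call:
jog_arm(
  increments=[-0.08,-0.35,0,0,-0.14,-0.65,0,0,-0.17,-0.819,0,0,-0.17,-0.819,0,0,-0.17,-0.819,0,0],
)

```text
t: 22.0
eef_pos: [0.5053, 0.1909, 0.1892]
ee_rot: [-0.0, -0.0, 1.0, 0.0]
contact_force: [0.1, 0.3, -1.5]
opening: 0.033
finger_force: 39.9
```

Run:
```python
from h import *
s=ctrl.state();print(s["eef_pos"],s["contact_force"],s["opening"],s["t"])
a=ctrl.snapshot("side");cv2.imwrite("pics/side10.png",a)
m,x,y=wood(a,(250,180,60,80))
for r in np.flatnonzero(m.any(1))[::2]:c=np.flatnonzero(m[r]);print(r+y,c.min()+x,c.max()+x,(c.min()+c.max())/2+x,len(c))
X=s["eef_pos"]
for z in(.12,):print(proj("side",(X[0],X[1],z)))
for z in(0,.034,.042):print(z,proj("side",(X[0],X[1],z+X[2]-.038)))
g=cv2.cvtColor(a,6)
for r in(254,258,262,266):print(r,g[r,255:300].tolist())
```

```text
[0.50531699 0.19091751 0.18917056] [ 0.11679983  0.34882124 -1.48653563] 0.032972934908531794 22.0
197 265 265 265.0 1
199 263 265 264.0 3
201 262 265 263.5 4
203 262 265 263.5 4
205 262 266 264.0 5
207 262 266 264.0 5
209 262 266 264.0 5
211 263 267 265.0 5
213 263 283 273.0 7
215 262 283 272.5 7
217 260 283 271.5 9
219 258 283 270.5 11
221 258 282 270.0 12
223 258 288 273.0 19
225 258 288 273.0 26
227 259 287 273.0 23
229 260 285 272.5 26
231 262 284 273.0 23
233 265 283 274.0 19
235 265 282 273.5 18
237 266 282 274.0 17
239 266 282 274.0 17
241 267 281 274.0 15
243 269 280 274.5 12
[276.47515407 249.9566391 ]
0 [275.461297   237.26635187]
0.034 [274.2874762  222.57382412]
0.042 [274.00026595 218.97885929]
254 [91, 92, 92, 89, 90, 91, 111, 160, 165, 161, 139, 133, 138, 145, 152, 152, 157, 160, 159, 159, 158, 157, 154, 157, 163, 181, 185, 186, 177, 171, 154, 153, 180, 241, 247, 247, 223, 164, 173, 174, 175, 176, 174, 173, 172]
258 [90, 88, 90, 89, 88, 88, 95, 117, 178, 242, 247, 247, 247, 227, 161, 136, 131, 132, 141, 149, 159, 162, 164, 165, 164, 163, 168, 183, 217, 242, 247, 247, 247, 244, 207, 199, 197, 211, 220, 193, 179, 174, 172, 175, 173]
262 [90, 89, 90, 101, 117, 134, 137, 141, 142, 150, 161, 165, 176, 182, 178, 219, 240, 244, 247, 247, 247, 247, 247, 247, 247, 246, 235, 223, 221, 221, 221, 220, 217, 213, 206, 200, 189, 206, 243, 240, 238, 235, 230, 223, 203]
266 [102, 128, 141, 146, 155, 169, 174, 172, 151, 149, 158, 168, 178, 185, 193, 197, 201, 207, 211, 216, 217, 217, 220, 220, 222, 222, 222, 223, 222, 221, 219, 217, 216, 211, 202, 210, 240, 246, 246, 245, 244, 243, 242, 241, 239]
```

The stopper sits about 2 mm toward -x of the flask mouth. I'll shift it 1.5 mm in x and -1 mm in y, then lower it. It should be home at TCP z of about 0.124.

Call:
jog_arm(
  increments=[-0.019,-0.0125,0.05,0,-0.019,-0.0125,0.15,0,-0.019,-0.0125,0.25,0,-0.019,-0.0125,0.35,0,-0.019,-0.0125,0.45,0,-0.019,-0.0125,0.53,0,-0.019,-0.0125,0.56,0,-0.019,-0.0125,0.56,0],
)

```text
t: 23.05
eef_pos: [0.507, 0.1894, 0.1443]
ee_rot: [-0.0, -0.0, 1.0, 0.0]
contact_force: [-0.3, -0.9, -0.1]
opening: 0.0327
finger_force: 39.9
```

Call:
jog_arm(
  increments=[0,0,0.04,0,0,0,0.08,0,0,0,0.1,0,0,0,0.12,0,0,0,0.12,0],
)

```text
t: 23.68
eef_pos: [0.5069, 0.1894, 0.1346]
ee_rot: [-0.0, -0.0, 1.0, -0.0]
contact_force: [0.7, 0.9, -1.0]
opening: 0.0328
finger_force: 39.9
```

Call:
jog_arm(
  increments=[0,0,0.025,0,0,0,0.05,0,0,0,0.075,0,0,0,0.09,0,0,0,0.09,0],
)

```text
t: 24.3
eef_pos: [0.5069, 0.1894, 0.1274]
ee_rot: [-0.0, -0.0, 1.0, -0.0]
contact_force: [-0.6, -0.3, -1.7]
opening: 0.0327
finger_force: 39.9
```

Call:
jog_arm(
  increments=[0,0,0.0125,0,0,0,0.025,0,0,0,0.0375,0,0,0,0.0375,0,0,0,0.0375,0],
)

```text
t: 24.92
eef_pos: [0.5069, 0.1895, 0.1245]
ee_rot: [-0.0, -0.0, 1.0, 0.0]
contact_force: [-0.3, 0.0, -1.0]
opening: 0.0324
finger_force: 39.9
```

Call:
jog_arm(
  increments=[0,0,0.0125,0,0,0,0.0125,0,0,0,0.0125,0],
)

```text
t: 25.3
eef_pos: [0.5072, 0.1895, 0.1242]
ee_rot: [0.0, -0.0, 1.0, 0.0]
contact_force: [-1.2, -1.2, 3.9]
opening: 0.0326
finger_force: 40.3
```

Call:
jog_arm(
  increments=[0,0,0.0125,0,0,0,0.0125,0,0,0,0.0125,0],
)

```text
t: 25.68
eef_pos: [0.5074, 0.1895, 0.1241]
ee_rot: [0.0, -0.0, 1.0, 0.0]
contact_force: [-3.4, -1.3, 7.9]
opening: 0.0327
finger_force: 40.6
```

Seated at TCP z 0.1241, as predicted. Releasing and retreating.

Call:
jog_arm(
  increments=[0,0,-0.0125,0,0,0,-0.0125,0,0,0,-0.0125,0,0,0,-0.0125,0,0,0,-0.0125,0,0,0,-0.0125,0],
  hand=0.9,
)

```text
t: 26.42
eef_pos: [0.507, 0.1895, 0.1235]
ee_rot: [-0.0, -0.0, 1.0, -0.0]
contact_force: [-0.3, 0.7, 0.4]
opening: 0.0767
finger_force: 0.0
```

Call:
jog_arm(
  increments=[0,0,-0.1,0,0,0,-0.3,0,0,0,-0.6,0,0,0,-1,0,0,0,-1,0],
)

```text
t: 27.05
eef_pos: [0.5094, 0.1899, 0.2083]
ee_rot: [0.004, -0.0, 1.0, 0.001]
contact_force: [-0.3, -0.4, -0.0]
opening: 0.0769
finger_force: 0.0
```

Call:
jog_arm(
  increments=[0.2,0.5,-0.3,0,0.4,1,-0.5,0,0.4,1,-0.5,0],
)

```text
t: 27.42
eef_pos: [0.4745, 0.2715, 0.2449]
ee_rot: [0.001, -0.002, 1.0, 0.001]
contact_force: [-0.4, -0.0, 0.1]
opening: 0.0769
finger_force: 0.0
```

Call:
jog_arm(
  increments=[0.2,0.5,0,0,0.4,1,0,0,0.4,1,0,0],
)

```text
t: 27.8
eef_pos: [0.4418, 0.3502, 0.2422]
ee_rot: [-0.001, -0.002, 1.0, -0.001]
contact_force: [-0.1, -0.3, 0.1]
opening: 0.077
finger_force: 0.0
```

Call:
jog_arm(
  increments=[0.2,0.5,0,0,0.4,1,0,0,0.4,1,0,0,0.4,1,0,0],
)

```text
t: 28.3
eef_pos: [0.4116, 0.428, 0.2427]
ee_rot: [-0.0, 0.0, 1.0, -0.001]
contact_force: [-0.2, 0.0, 0.3]
opening: 0.0768
finger_force: 0.0
```

Run:
```python
from h import *
np.set_printoptions(precision=4,suppress=True)
s=ctrl.state();print(s["eef_pos"],s["contact_force"],s["opening"],s["t"])
a=ctrl.snapshot("side");b=ctrl.snapshot("top");cv2.imwrite("pics/side11.png",a);cv2.imwrite("pics/top11.png",b)
a0=cv2.imread("pics/side0.png");b0=cv2.imread("pics/top0.png")
for nm,im,roi,xy,zz in(("side",a,(245,190,70,80),(.5049,.186),(.12,.128,.17)),("top",b,(310,235,75,75),(.5062,.1920),(.12,.128,.17))):
    m,x,y=wood(im,roi)
    for r in np.flatnonzero(m.any(1))[::3]:c=np.flatnonzero(m[r]);print(nm,r+y,c.min()+x,c.max()+x,(c.min()+c.max())/2+x,len(c))
    print([proj(nm,(*xy,z)) for z in zz])
# funnel: its side-view patch at A before vs. predicted location at B, by matching rim ellipse
def circ(im,x,y,w,h,r0,r1,k=4):
    g=cv2.resize(cv2.cvtColor(im[y:y+h,x:x+w],6),None,fx=k,fy=k,interpolation=cv2.INTER_CUBIC)
    c=cv2.HoughCircles(cv2.GaussianBlur(g,(5,5),0),cv2.HOUGH_GRADIENT,1,8,param1=120,param2=22,minRadius=int(r0*k),maxRadius=int(r1*k))
    return [] if c is None else [(((q[0]+.5)/k-.5+x,(q[1]+.5)/k-.5+y),q[2]/k) for q in c[0][:4]]
for p,r in circ(b,440,240,85,85,17,20):print("funnel",np.array(p),r,onz("top",p,.172))
# bystanders and flask shift
for nm,i0,i,ro in(("lemon",b0,b,(390,170,45,50)),("timer",b0,b,(322,170,42,42)),("tin",b0,b,(260,168,38,45)),("Bbody",a0,a,(255,390,65,40)),("Abody",a0,a,(250,280,56,30))):
    x,y,w,h=ro;R=cv2.matchTemplate(i[y-8:y+h+8,x-8:x+w+8],i0[y:y+h,x:x+w],5);_,v,_,l=cv2.minMaxLoc(R);print(nm,v,l[0]-8,l[1]-8)
```

```text
[0.4116 0.428  0.2427] [-0.1987  0.039   0.3369] 0.07681002540264015 28.3
side 226 272 279 275.5 8
side 229 268 283 275.5 16
side 232 266 284 275.0 19
side 235 266 284 275.0 19
side 238 267 285 276.0 19
side 241 267 286 276.5 20
side 244 265 287 276.0 23
side 247 263 286 274.5 24
side 250 262 291 276.5 28
side 253 262 291 276.5 29
side 256 264 289 276.5 26
side 259 267 286 276.5 20
side 262 273 278 275.5 4
[array([276.6684, 251.9235]), array([276.4139, 248.7342]), array([275.0151, 231.2084])]
top 260 342 350 346.0 9
top 263 336 356 346.0 21
top 266 334 359 346.5 21
top 269 332 359 345.5 28
top 272 331 361 346.0 31
top 275 331 361 346.0 31
top 278 331 361 346.0 31
top 281 332 361 346.5 30
top 284 333 359 346.0 27
top 287 336 356 346.0 21
top 290 341 352 346.5 12
[array([344.7409, 276.0149]), array([344.9745, 275.5295]), array([346.2786, 272.8195])]
funnel [491.5  287.75] 18.475 [ 0.4852 -0.0355]
funnel [493.25 289.  ] 18.2 [ 0.4833 -0.0382]
funnel [493.75 287.  ] 18.2 [ 0.4864 -0.0391]
funnel [492.  285.5] 19.85 [ 0.4887 -0.0365]
lemon 0.9988304972648621 0 0
timer 0.9987444877624512 0 0
tin 0.9992662668228149 0 0
Bbody 0.9993170499801636 0 0
Abody 0.9934808015823364 0 0
```

The stopper is seated and upright in both views, with its shoulder at the rim (side row 251, column 276.5). The funnel reads at flask_b's axis, and neither the bystanders nor the flasks have moved. Handing in.

```bash
python3 -c "
from rig import ctrl
print(ctrl.finish_job())"
```

```text
the job is handed in; nothing more can be done
None
```

I handed the job in at about 28 s: the funnel is seated in flask_b and the wooden stopper in flask_a, with both flasks and the bystanders unmoved in the last pictures; no verdict came back.

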